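Prop up, lock and load the tilting test deck

ROBOT

A 6-joint arm with a two-finger parallel gripper is mounted at the origin on the work surface. World frame = base frame: x ahead of the robot, y to its left, z up, the work surface at z = 0. Lengths are in mm, angles in rad, forces in N, time in s.
With the tool pointing down it reaches from about 225 to 725 mm from the base axis. Payload 3.1 kg.
Tool frame: the origin (TCP) lies at the very end of the fingers, on their centre line; the grasp point (between the pads) lies 19 mm behind it; z points along the fingers, y is the line along which they close (so a half turn about z gives the same grasp; the last joint's range is limited). The gripper opens to 85 mm and grips with 20 to 120 N. Pads are 22 mm wide; open, the fingers measure 114 mm over their backs; the gripper's body (76 mm by 85 mm) begins 54 mm behind the grasp point. The pads swing forward as they close: fully open they stand 13 mm farther back than shut.
Start: joints at [1.111, 0.048, 0.099, 1.622, 0, 1.443], TCP at [171.023, 496.355, 231.312] pointing down, gripper open.
Joint ranges: [-2.91, 2.91], [-0.99, 1.94], [-1.21, 1.42], [-2.12, 2.29], [-1.49, 1.47], [-3.14, 3.14]. Speed limits (rad/s): [2.79, 2.79, 3.14, 3.14, 3.14, 3.14].

INTERFACE

Orientations are given as a unit quaternion [w, x, y, z].
In Python, from station import env, read_camera, ticket gives the robot as it stands. The module is installed in compiled form; this text tells all that it offers.
- The arm moves only by the shell command python3 -m pendant 'ROWS'. ROWS is a JSON object of lists of equal length, an entry for each row: "dp": the shift along the tool's x, y, z in units of 25 mm (1.0 is 25 mm), a list of three; "angular": the turn, a rotation vector about the tool's x, y, z in units of 5 degrees (1.0 is 5 degrees), a list of three; "gripper": the closure in counts, from 0 (fully open) to 255 (shut). A call has exactly 10 rows; each row is the pose to reach, as a shift and turn from the pose commanded when the call began, along the tool's axes at that moment; what a row does not reach only later rows make up. A row lasts 1/8 s, in which the tool goes at most 62.5 mm and 10.7 degrees, less where a joint would pass 70% of its speed; a pose out of reach is approached as far as the arm can. A call with a gripper value outside its range is refused whole. The fingers move at their own pace and stop on an object; the grip force is fixed at half the most. Time passes only in rows, so rows that repeat a pose let the fingers close, or fill a call up. It gives the time, the measured TCP pose, the force, the opening and the grip force at its end, in the units of the state.
- env.get_obs(): the state, without advancing time (a new reading comes with each control period).
- read_camera(name): name is "scene" or "top" or "wrist"; returns a dict with "pixels" (384x512x3 uint8, red, green, blue), "z_map" (384x512 float32, mm along the optical axis (not along the pixel's ray), 0 where there is no reading), "K" (3x3 intrinsics, pixels), "k1" (the pictures are not rectified: a ray, as slopes to the right and down, at radius r is drawn at 1 + k1 r^2 times it, then the intrinsics apply), "R" (3x3) and "t" (3): a world point X has camera coordinates R X + t; the wrist camera has in their place "T_tool_cam" (4x4, takes a point from camera to tool coordinates, whose origin is the TCP and whose axes are the flange's). Camera axes: x right, y down, z forward; pixel columns grow to the right and rows downward; lengths in mm; the calibration is good to about 2 mm. A picture is of the moment at which its call begins: read the wrist's pose just before it.
- ticket.hand_in(): hands the job in; it is judged then, once.
The state is a dict: "time": time; "joint_pos": joint angles; "dq": joint speeds; "joint_efforts": joint torques, N m; "eef_pos": TCP position; "ee_rot": TCP orientation; "ft_force": force on the tool from outside, world axes, zero at the start; "torque": the same for the moment, N m; "grip_width": finger opening in mm; "finger_force": force on a finger pad.
Only numpy, scipy, OpenCV 4.12 (cv2) and the standard library are available. Lean on these libraries where they do the work, as an engineer would, in place of code of your own. Each camera call takes 0.05 s, during which the arm holds its last target. There are 200 camera calls.

TASK

Take the burnt-out motor with the red band off the teal deck and stand it in the wooden reject crate; then swing the yellow prop leg up past over-centre until it locks against its stop and the tilted deck stands on it, let go, and only then turn the black lock collar clockwise until its white pointer meets the red mark. Finally stand every silver motor with a blue band upright in a bay of the tilted deck, one to a bay with its foot flat on the bay floor, and leave the bottle, the screwdriver and the cardboard box where they are.

Things in the scene. Friction and masses are not known exactly. Their poses are not given: they have to be found in the camera images.
- base: Teal base of the tilting test deck, fixed to the bench. Plate 200 x 236 x 12 mm. Origin: centre of its underside; z up, x away from the robot at yaw 0, y to the left. The deck's hinge line runs along the base's y at base x = -75 mm, height 56 mm (its edge nearest the robot).
- deck (a joint): Teal deck, 146 x 212 x 8 mm, 1 kg; 0 = flat (bay floors 60 mm above the bench), grows in rad as its far edge rises. Only the prop leg holds it up; on the locked leg it reads about 0.31 (18 deg, facing the robot). White ribs 16 mm high, 6 mm thick divide it into 2 x 3 square bays, 62 mm inside, 68 mm pitch.
- leg (a joint): Yellow spring-loaded prop leg at the deck's -y side. 0 = folded, free end toward the robot, 15 deg above level; grows in rad as the end swings up and away from the robot, lifting the deck; stop at 1.60, 17 deg past upright. Let go before 0.85 it folds back, near 1.0 it balances, beyond 1.15 (over-centre) the deck's weight drives it home. Takes up to 10 N at the handle. Locked: above 1.5 with the fingers clear.
- leg_handle (a point): Grip point of the yellow round handle at the leg's free end, a sleeve free to turn on its pin: 16 mm diameter, 60 mm long, parallel to the base's y, sticking out to -y; 30 mm from its free end, 32 mm from the leg's flat bar. Height 66 mm folded, 164 mm locked. Can be pinched from above, fingers closing along the base's x.
- leg_pivot (a point): On the leg's pivot axis, level with leg_handle along the base's y: base x 40, y -158, height 30 mm. The handle circles it at radius 140 mm in the base's x-z plane.
- collar (a joint): Black captive lock collar (hinge clamp) on a vertical axis at the +y end of the deck's hinge. Turns clockwise seen from above as the value grows, in rad; hard stop at 1.42. Its white pointer lug meets the red post on the base at 1.30: that is the locked mark, locked is above 1.18. Stays where it is left; friction about 0.06 N m.
- collar_grip (a point): On the collar's axis at its mid-height, 59 mm above the bench. The ring is 48 mm in diameter, 26 mm high, on a neck 34 mm thick; two lugs 12 mm wide, 18 mm high reach 42 mm from the axis along this frame's +y (white pointer) and -y (black). The frame turns with the collar. Pinch the ring from above, fingers closing along this frame's x.
- scrap: Burnt-out motor: copper-coloured can with a red band, otherwise like the good motors. Starts standing in the middle bay of the row nearest the robot (bay1). Origin: centre of the underside. Axes: z up.
- crate: Open reject crate of wooden planks, fixed to the bench: 150 x 150 x 60 mm outside, walls and floor 8 mm thick. Origin: centre of its underside; axes along its sides.
- bay0 (a point): Centre of the floor of bay 0 on the deck (row nearest the robot, right (-y)). Moves with the deck; its z axis is the deck's normal, its x axis points up the slope, y along the hinge.
- bay1 (a point): Centre of the floor of bay 1 on the deck (row nearest the robot, middle). Moves with the deck; its z axis is the deck's normal, its x axis points up the slope, y along the hinge.
- bay2 (a point): Centre of the floor of bay 2 on the deck (row nearest the robot, left (+y)). Moves with the deck; its z axis is the deck's normal, its x axis points up the slope, y along the hinge.
- bay3 (a point): Centre of the floor of bay 3 on the deck (far row, right (-y)). Moves with the deck; its z axis is the deck's normal, its x axis points up the slope, y along the hinge.
- bay4 (a point): Centre of the floor of bay 4 on the deck (far row, middle). Moves with the deck; its z axis is the deck's normal, its x axis points up the slope, y along the hinge.
- bay5 (a point): Centre of the floor of bay 5 on the deck (far row, left (+y)). Moves with the deck; its z axis is the deck's normal, its x axis points up the slope, y along the hinge.
- motor0: Good motor: silver can 36 mm in diameter with a blue band, on a round dark foot 54 mm in diameter and 14 mm high; 70 mm tall, with a 6 mm high brass stub seen above, about 0.25 kg, low centre of mass. Stands upright on the bench. Three to five motors are present. Origin: centre of the underside. Axes: z up.
- motor1: Good motor: silver can 36 mm in diameter with a blue band, on a round dark foot 54 mm in diameter and 14 mm high; 70 mm tall, with a 6 mm high brass stub seen above, about 0.25 kg, low centre of mass. Stands upright on the bench. Three to five motors are present. Origin: centre of the underside. Axes: z up.
- motor2: Good motor: silver can 36 mm in diameter with a blue band, on a round dark foot 54 mm in diameter and 14 mm high; 70 mm tall, with a 6 mm high brass stub seen above, about 0.25 kg, low centre of mass. Stands upright on the bench. Three to five motors are present. Origin: centre of the underside. Axes: z up.
- motor3: Good motor: silver can 36 mm in diameter with a blue band, on a round dark foot 54 mm in diameter and 14 mm high; 70 mm tall, with a 6 mm high brass stub seen above, about 0.25 kg, low centre of mass. Stands upright on the bench. Three to five motors are present. Origin: centre of the underside. Axes: z up.
- motor4: Good motor: silver can 36 mm in diameter with a blue band, on a round dark foot 54 mm in diameter and 14 mm high; 70 mm tall, with a 6 mm high brass stub seen above, about 0.25 kg, low centre of mass. Stands upright on the bench. Three to five motors are present. Origin: centre of the underside. Axes: z up.
- oil: Amber bottle, 60 mm in diameter, 130 mm tall. Bystander: leave it alone. Origin: centre of the underside. Axes: z up.
- driver: Screwdriver with an orange handle lying on the bench. Bystander: leave it alone.
- carton: Cardboard box, 80 x 100 x 70 mm. Bystander: leave it alone. Origin: centre of the underside. Axes: z up.
There are look-alikes about, which are no part of the job. Leave any purple look-alike of the motor4 alone. What is shaped like the motor1 but green is not meant.

How it is judged (in metres and radians):
On the way, in this order (a step that is already met when the one before it is completed fails the run):
1. the red-banded motor stands in the reject crate, released (x of scrap in the frame of crate between -0.06 and 0.06 m and y of scrap in the frame of crate between -0.06 and 0.06 m and height (world z) of scrap below 0.03 m and angle between scrap's own z axis and vertical below 0.2 rad and linear speed of scrap below 0.02 m/s and contact force between the fingers and anything else below 0.5 N), for 0.2 s.
2. the leg is locked past over-centre, the deck stands on it, and the robot has let go (value of joint leg above 1.5 rad and value of joint deck between 0.27 and 0.34 rad and contact force between the fingers and anything else below 0.5 N), for 0.3 s.
3. the collar is turned to its locked mark, the deck still standing on its leg (value of joint leg above 1.5 rad and value of joint deck between 0.27 and 0.34 rad and value of joint collar above 1.18 rad), for 0.2 s.
At the end, for the whole second after the job is handed in: The red-banded motor stands in the crate; the leg is at its stop (over 1.5 rad) with the deck on it (0.27 to 0.34 rad); the collar is past 1.18 rad; every motor present stands in a bay, its foot within 9 mm of the bay's centre and square to the deck within 0.08 rad, at rest (all of step 3 and x of scrap in the frame of crate between -0.06 and 0.06 m and y of scrap in the frame of crate between -0.06 and 0.06 m and height (world z) of scrap below 0.03 m and angle between scrap's own z axis and vertical below 0.2 rad and linear speed of each of scrap, motor0, motor1, motor2, motor3, motor4 below 0.02 m/s and (distance between motor0 and bay0 below 0.009 m or distance between motor0 and bay1 below 0.009 m or distance between motor0 and bay2 below 0.009 m or distance between motor0 and bay3 below 0.009 m or distance between motor0 and bay4 below 0.009 m or distance between motor0 and bay5 below 0.009 m) and angle between the z axis of each of motor0, motor1, motor2, motor3, motor4 and the z axis of bay0, either way round below 0.08 rad and height (world z) of each of motor0, motor1, motor2, motor3, motor4 above 0.05 m and (distance between motor1 and bay0 below 0.009 m or distance between motor1 and bay1 below 0.009 m or distance between motor1 and bay2 below 0.009 m or distance between motor1 and bay3 below 0.009 m or distance between motor1 and bay4 below 0.009 m or distance between motor1 and bay5 below 0.009 m) and (distance between motor2 and bay0 below 0.009 m or distance between motor2 and bay1 below 0.009 m or distance between motor2 and bay2 below 0.009 m or distance between motor2 and bay3 below 0.009 m or distance between motor2 and bay4 below 0.009 m or distance between motor2 and bay5 below 0.009 m) and (distance between motor3 and bay0 below 0.009 m or distance between motor3 and bay1 below 0.009 m or distance between motor3 and bay2 below 0.009 m or distance between motor3 and bay3 below 0.009 m or distance between motor3 and bay4 below 0.009 m or distance between motor3 and bay5 below 0.009 m) and (distance between motor4 and bay0 below 0.009 m or distance between motor4 and bay1 below 0.009 m or distance between motor4 and bay2 below 0.009 m or distance between motor4 and bay3 below 0.009 m or distance between motor4 and bay4 below 0.009 m or distance between motor4 and bay5 below 0.009 m)); the robot touches nothing.
It fails at once if the bottle, the screwdriver or the cardboard box is moved more than 30 mm (distance of any of oil, driver, carton from where it was at the start of the episode above 0.03 m).
Of motor0, motor1, motor2, motor3, motor4 only 3 to 5 are there at a start; the rules pass over those that are not, and their reading is None.
At some moment in a run one of motor0, motor1, motor2, motor3, motor4 may be knocked a few centimetres aside while the robot is not near it.
It also fails if it takes over 210 s, if anything falls off the work surface, if the arm or the gripper's body presses on something with over 40 N, if the wrist force passes 120 N, or if a joint passes its speed limit or range.

## Working session

There is one attempt and no reset: what is moved stays moved. The work goes in short steps, Python scripts to look and compute and a shell command to move; the robot and the scene stay as the last step left them, time stands still between calls to the robot, and variables do not carry over. Pictures are saved under pics/ and viewed, at most 14 in all, crops included, and the job is handed in when it is done.

```bash
mkdir -p pics
cat > h.py <<'E'
import numpy as np, cv2, sys
from station import env, read_camera, ticket
from scipy.spatial.transform import Rotation as Ro
def pose():
    o=env.get_obs(); q=np.array(o['ee_rot']); return np.array(o['eef_pos']),Ro.from_quat(q[[1,2,3,0]]).as_matrix()
def cam(n):
    p,R=pose(); c=read_camera(n)
    if n=='wrist':
        T=np.array(c['T_tool_cam']); W=np.eye(4); W[:3,:3]=R; W[:3,3]=p; M=W@T
        c['Rwc']=M[:3,:3]; c['o']=M[:3,3]
    else:
        Rm=np.array(c['R']); c['Rwc']=Rm.T; c['o']=-Rm.T@np.array(c['t'])
    return c
def ray(c,u,v):
    K=np.array(c['K']); d=np.array([(u-K[0,2])/K[0,0],(v-K[1,2])/K[1,1]]); s=d.copy()
    for _ in range(20): s=d/(1+c['k1']*(s@s))
    return np.array([s[0],s[1],1])
def atz(c,u,v,z):
    r=c['Rwc']@ray(c,u,v); return c['o']+r*(z-c['o'][2])/r[2]
def dep(c,u,v):
    return c['o']+c['Rwc']@ray(c,u,v)*float(c['z_map'][int(round(v)),int(round(u))])
def save(c,f,crop=None,s=1):
    im=c['pixels'][:,:,::-1]
    if crop: im=im[crop[1]:crop[3],crop[0]:crop[2]]
    cv2.imwrite('pics/'+f,cv2.resize(im,None,fx=s,fy=s,interpolation=cv2.INTER_CUBIC))
def go(target,yaw=None):
    "dp units to target, current tool axes"
    p,R=pose(); print('dp',np.round(R.T@(np.array(target)-p)/25,3), 'yaw of tool y',np.round(np.degrees(np.arctan2(R[1,1],R[0,1])),2))
E
python3 - <<'E'
from h import *
import pickle
for n in('top','scene'):
    c=cam(n); save(c,n+'0.png',s=1.56); pickle.dump(c,open(n+'0.pkl','wb')); print(n,c['o'],c['K'][0,0])
p,R=pose();print(p,R.round(3))
E
```

```text
top [ 420.61930468  -49.67564544 1218.65089042] 402.72190013657513
scene [ 979.81310929  538.38465192 1080.43549336] 447.14973942366765
[170.78728976 495.83170144 230.20030738] [[-0.945  0.326 -0.001]
 [ 0.326  0.945 -0.002]
 [ 0.    -0.002 -1.   ]]
```

View pics/top0.png

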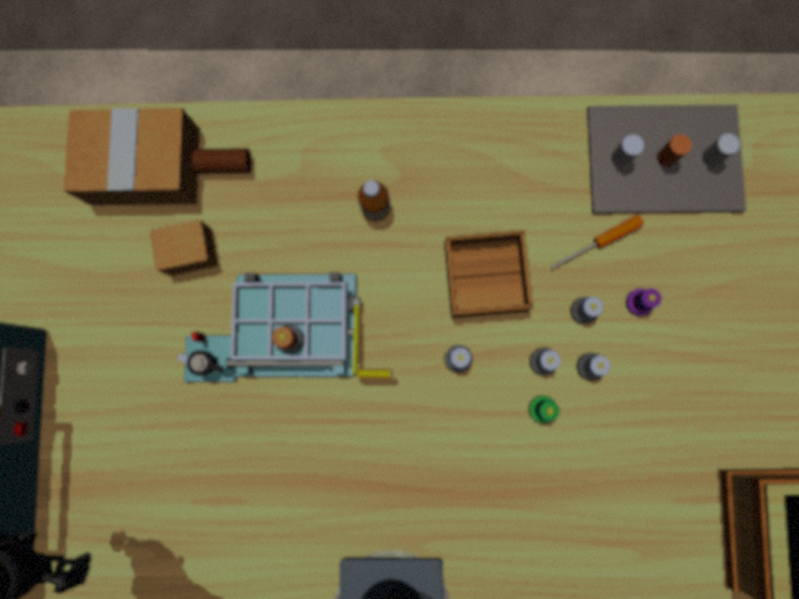

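View pics/scene0.png

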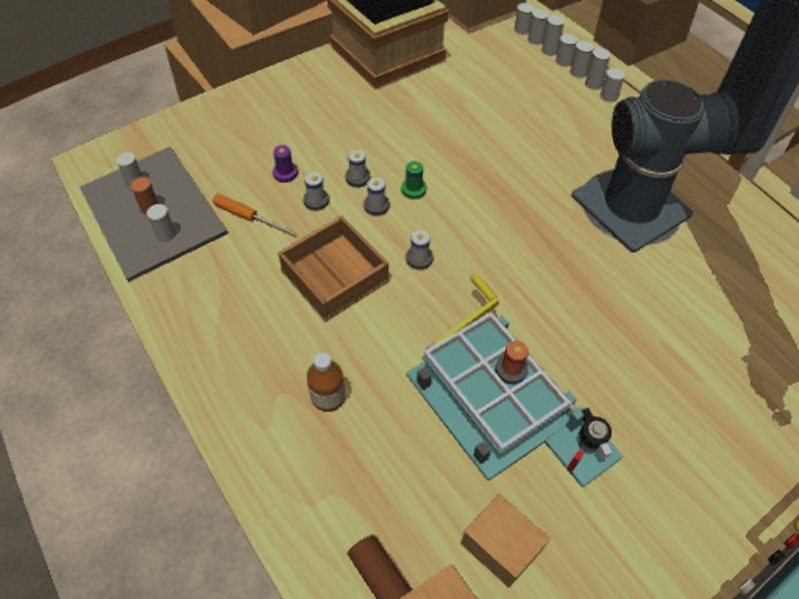

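The top view shows four silver motors with blue bands at about (460,358), (546,361), (589,308) and (597,366). Purple (645,300) and green (544,409) are look-alikes. The scrap is at (285,338) on the deck, the crate at (487,275), the leg handle at (375,373) and the collar at (200,362). I'll measure these and confirm in crops.

Run:
```python
from h import *
import pickle
c=pickle.load(open('top0.pkl','rb'))
H,W=c['z_map'].shape
K=c['K']; uu,vv=np.meshgrid(np.arange(W),np.arange(H))
d=np.stack([(uu-K[0,2])/K[0,0],(vv-K[1,2])/K[1,1]],-1); s=d.copy()
for _ in range(20): s=d/(1+c['k1']*(s**2).sum(-1,keepdims=True))
P=np.concatenate([s,np.ones((H,W,1))],-1)*c['z_map'][...,None]
P=P@c['Rwc'].T+c['o']
np.save('P.npy',P)
for n,(u,v) in dict(m_a=(460,358),m_b=(546,361),m_c=(589,308),m_d=(597,366),purple=(648,298),green=(545,408),scrap=(285,337),bottle=(373,188)).items():
    u/=1.56;v/=1.56
    p0=P[int(v),int(u)]; A=P[int(v)-15:int(v)+15,int(u)-15:int(u)+15].reshape(-1,3)
    zt=p0[2]; q=A[(abs(A[:,2]-zt)<12)&(np.hypot(*(A[:,:2]-p0[:2]).T)<30)]
    print(n,p0.round(0),len(q),((q.min(0)+q.max(0))/2).round(1),q.mean(0).round(1))
save(c,'deck.png',(110,165,260,255),5)
save(c,'mot.png',(280,140,430,275),4)
```

```text
m_a [ 466. -126.   74.] 128 [ 467.4 -126.8   67.9] [ 467.4 -127.5   69. ]
m_b [ 459. -285.   69.] 137 [ 461.9 -290.6   67.2] [ 461.2 -290.1   69.2]
m_c [ 555. -365.   69.] 139 [ 558.3 -373.9   65.7] [ 558.2 -372.    68.9]
m_d [ 450. -375.   67.] 148 [ 449.9 -380.8   66.2] [ 450.3 -379.9   68.3]
purple [ 571. -473.   73.] 133 [ 574.6 -481.5   68.6] [ 573.4 -480.9   68.8]
green [ 375. -279.   70.] 144 [ 370.7 -286.6   67.8] [ 370.4 -285.9   69. ]
scrap [501. 182. 126.] 150 [502.5 185.6 125.3] [502.3 185.1 129.3]
bottle [768.  26. 132.] 82 [769.8  29.9 128. ] [768.4  30.1 128.9]
```

View pics/deck.png

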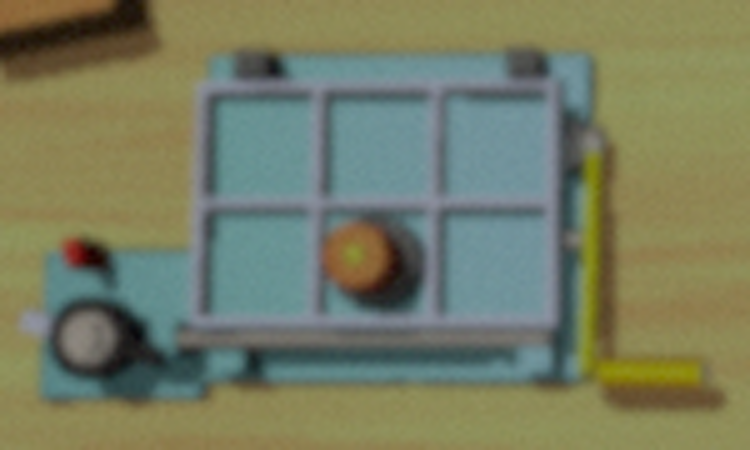

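View pics/mot.png

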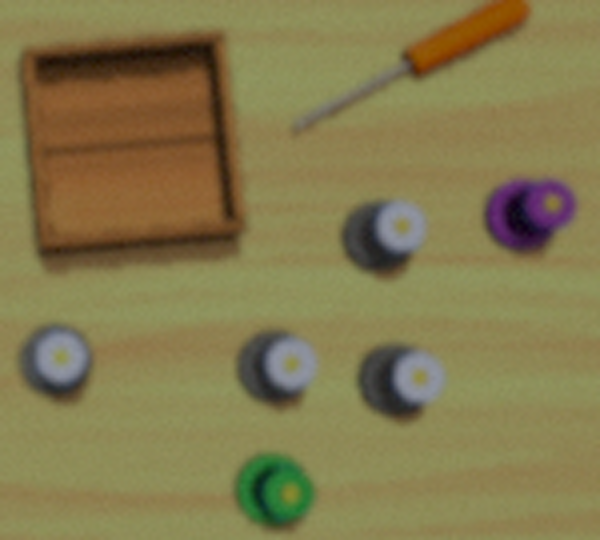

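The deck crop shows rib crossings at (205,92), (553,92), (200,320) and (552,320), the collar at (92,336) with its pointer to +y (35,322), the red post at (75,250), and the handle along y=372. The motor crop has silver/blue motors with brass stubs at (62,357), (291,364), (402,226) and (420,377). Purple (552,204) and green (290,493) are not meant.

Run:
```python
from h import *
import pickle
c=pickle.load(open('top0.pkl','rb'))
D=lambda u,v,z: atz(c,(u+.5)/5-.5+110,(v+.5)/5-.5+165,z)
M=lambda u,v,z: atz(c,(u+.5)/4-.5+280,(v+.5)/4-.5+140,z)
w=[D(205,92,76),D(553,92,76),D(552,320,76),D(200,320,76)]
for a in w: print(a.round(1))
print('sides',[np.linalg.norm(w[i]-w[(i+1)%4]).round(1) for i in range(4)], 'expect 204,136')
m=[D(319,206,76),D(436,206,76)]; ctr=sum(w)/4; d=(w[0]+w[3]-w[1]-w[2]); print('ctr',ctr.round(1),'mid',(sum(m)/2).round(1),'yaw(y axis)',np.degrees(np.arctan2(-d[0],d[1])).round(2))
print('base corners',[D(*k,12).round(0) for k in((212,55),(592,58),(580,382))])
print('handle ends',D(603,373,66).round(1),D(703,373,66).round(1),'bar',D(592,155,60).round(1))
print('collar',D(92,338,72).round(1),'ptr',D(35,322,65).round(1),'post',D(75,250,60).round(1))
for n,(u,v) in dict(a=(62,357),b=(291,364),c=(402,226),d=(420,377)).items(): print(n,M(u,v,76).round(1))
print('scrap',D(353,254,136).round(1))
k=[M(28,55,60),M(222,40,60),M(238,235,60),M(42,247,60)]
print('crate',[a.round(0) for a in k],(sum(k)/4).round(1),[np.linalg.norm(k[i]-k[(i+1)%4]).round(0) for i in range(4)])
```

```text
[600.9 285.8  76. ]
[598.9  83.6  76. ]
[468.   83.4  76. ]
[469.2 285.   76. ]
sides [np.float64(202.2), np.float64(130.9), np.float64(201.6), np.float64(131.7)] expect 204,136
ctr [534.3 184.4  76. ] mid [533.8 184.1  76. ] yaw(y axis) -0.45
base corners [array([634., 301.,  12.]), array([630.,  67.,  12.]), array([434.,  74.,  12.])]
handle ends [438.1  55.2  66. ] [437.8  -1.9  66. ] bar [564.2  62.5  60. ]
collar [459.4 348.5  72. ] ptr [469.1 384.6  65. ] post [511.  364.5  60. ]
a [ 465.8 -129.3   76. ]
b [ 459.7 -290.2   76. ]
c [ 556.9 -372.4   76. ]
d [ 449.9 -380.3   76. ]
scrap [501.8 184.7 136. ]
crate [array([ 687., -109.,   60.]), array([ 697., -252.,   60.]), array([ 553., -259.,   60.]), array([ 546., -117.,   60.])] [ 620.9 -184.3   60. ] [np.float64(143.0), np.float64(144.0), np.float64(142.0), np.float64(142.0)]
```

```bash
python3 -m pendant '{"dp":[[-16.6,-7.45,0],[-16.6,-7.45,0],[-16.6,-7.45,0],[-16.6,-7.45,0],[-16.6,-7.45,0],[-16.6,-7.45,0],[-16.6,-7.45,0],[-16.6,-7.45,0],[-16.6,-7.45,0],[-16.6,-7.45,0]],"angular":[[0,0,-3.7],[0,0,-3.7],[0,0,-3.7],[0,0,-3.7],[0,0,-3.7],[0,0,-3.7],[0,0,-3.7],[0,0,-3.7],[0,0,-3.7],[0,0,-3.7]],"gripper":[0,0,0,0,0,0,0,0,0,0]}'
python3 - <<'E'
from h import *
c=cam('wrist'); save(c,'w1.png',s=1.2); import pickle; pickle.dump(c,open('w1.pkl','wb'))
go([502,185,86]); print(pose()[1].round(3), np.array(c['T_tool_cam']).round(2))
E
```

```text
time: 1.35
eef_pos: [502.0, 185.5, 230.9]
ee_rot: [-0.001, 0.004, 1.0, 0.0]
ft_force: [-0.3, -0.2, 0.4]
grip_width: 85.4
finger_force: 0.0
dp [-0.011 -0.034  5.805] yaw of tool y 89.55
[[-1.     0.008 -0.001]
 [ 0.008  1.     0.   ]
 [ 0.001  0.    -1.   ]] [[   0.     -0.95   -0.32   83.43]
 [   1.      0.      0.     -1.  ]
 [   0.     -0.32    0.95 -142.96]
 [   0.      0.      0.      1.  ]]
```

View pics/w1.png

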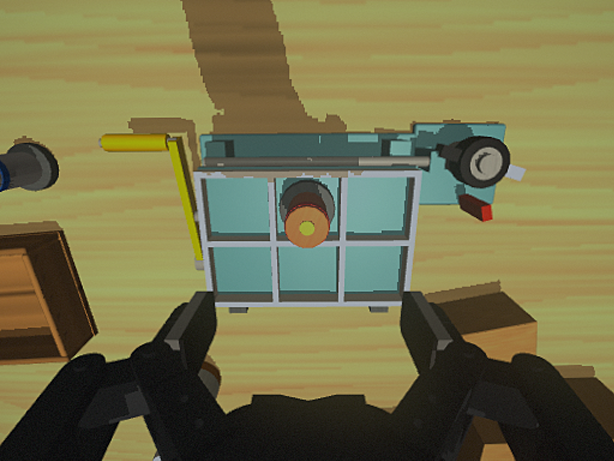

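The wrist view has the scrap stub at (306,228), rib crossings at (276,243) and (341,243), the handle from (103,141) to (168,143), and the collar top at (487,161).

```bash
python3 - <<'E'
from h import *
import pickle
c=pickle.load(open('w1.pkl','rb'))
D=lambda u,v,z: atz(c,u/1.2,v/1.2,z).round(1)
print('scrap',D(306,228,136)); print('X',D(276.5,243,76),D(341.5,243,76),'bays1 corner ribs',D(199,174,76),D(418,173,76))
print('handle',D(103,140,66),D(168,143,66)); print('collar',D(488,160,72),'ptr',D(515,173,65),'post',D(485,212,60))
print('motor a',D(10,175,70))
for u,v in((306,228),(310,148),(500,160),(130,142),(240,210)): print(u,v,dep(c,u/1.2,v/1.2).round(0))
E
python3 -m pendant '{"dp":[[0,0,2],[0,0,4],[0,0,5],[0,0,5.8],[0,0,5.8],[0,0,5.8],[0,0,5.8],[0,0,5.8],[0,0,5.8],[0,0,5.8]],"angular":[[0,0,0],[0,0,0],[0,0,0],[0,0,0],[0,0,0],[0,0,0],[0,0,0],[0,0,0],[0,0,0],[0,0,0]],"gripper":[0,0,0,0,0,255,255,255,255,255]}'
```

```text
scrap [497.6 183.1 136. ]
X [532.8 153.5  76. ] [533.3 217.4  76. ] bays1 corner ribs [464.4  84.6  76. ] [464.9 286.1  76. ]
handle [433.2  -5.3  66. ] [436.9  55.5  66. ]
collar [453.7 351.7  72. ] ptr [466.9 384.   65. ] post [507.1 363.8  60. ]
motor a [ 463.7 -101.2   70. ]
306 228 [499. 183. 131.]
310 148 [447. 187.  12.]
500 160 [453. 362.  74.]
130 142 [435.  24.  73.]
240 210 [503. 116.  60.]
time: 2.65
eef_pos: [503.7, 185.2, 87.9]
ee_rot: [0.001, 0.004, 1.0, 0.0]
ft_force: [-0.7, 0.1, 5.2]
grip_width: 34.9
finger_force: 59.9
```

```bash
python3 -m pendant '{"dp":[[0,0,-2],[0,0,-4],[0,0,-5],[-0.6,-2,-5],[-4.84,-14.72,-5],[-4.84,-14.72,-5],[-4.84,-14.72,-5],[-4.84,-14.72,-5],[-4.84,-14.72,-5],[-4.84,-14.72,-5]],"angular":[[0,0,0],[0,0,0],[0,0,0],[0,0,0],[0,0,0],[0,0,0],[0,0,0],[0,0,0],[0,0,0],[0,0,0]],"gripper":[255,255,255,255,255,255,255,255,255,255]}'
python3 - <<'E'
from h import *
go([621,-184,37])
E
```

```text
time: 3.9
eef_pos: [620.1, -188.0, 208.6]
ee_rot: [-0.002, 0.007, 1.0, 0.0]
ft_force: [-0.5, 0.8, -2.9]
grip_width: 34.9
finger_force: 61.2
dp [-0.053  0.157  6.865] yaw of tool y 89.24
```

```bash
python3 -m pendant '{"dp":[[0,0.15,2],[0,0.15,4],[0,0.15,5.5],[0,0.15,6.3],[0,0.15,6.8],[0,0.15,6.8],[0,0.15,6.8],[0,0.15,6.8],[0,0.15,6.8],[0,0.15,6.8]],"angular":[[0,0,0],[0,0,0],[0,0,0],[0,0,0],[0,0,0],[0,0,0],[0,0,0],[0,0,0],[0,0,0],[0,0,0]],"gripper":[255,255,255,255,255,255,80,80,80,80]}'
python3 -m pendant '{"dp":[[0,0,-0.5],[0,0,-2],[0,0,-4],[0,0,-6],[0,0,-7],[0,0,-7],[0,0,-7],[0,0,-7],[0,0,-7],[0,0,-7]],"angular":[[0,0,0],[0,0,0],[0,0,0],[0,0,0],[0,0,0],[0,0,0],[0,0,0],[0,0,0],[0,0,0],[0,0,0]],"gripper":[80,80,80,80,80,80,80,80,80,80]}'
python3 - <<'E'
from h import *
c=cam('top'); 
p=dep(c,305+0,188);print(p); save(c,'t2.png',(280,140,430,275),3)
go([436,27,150])
E
```

```text
time: 5.15
eef_pos: [621.0, -180.4, 42.2]
ee_rot: [0.001, 0.004, 1.0, -0.0]
ft_force: [-1.8, -0.3, -0.3]
grip_width: 58.8
finger_force: 0.0
time: 6.4
eef_pos: [620.1, -180.1, 215.4]
ee_rot: [-0.001, 0.004, 1.0, 0.0]
ft_force: [0.8, -0.2, 0.8]
grip_width: 58.6
finger_force: 0.0
[ 498.22264756 -102.47521555  669.62095652]
dp [7.439 8.218 2.638] yaw of tool y 89.49
```

View pics/t2.png

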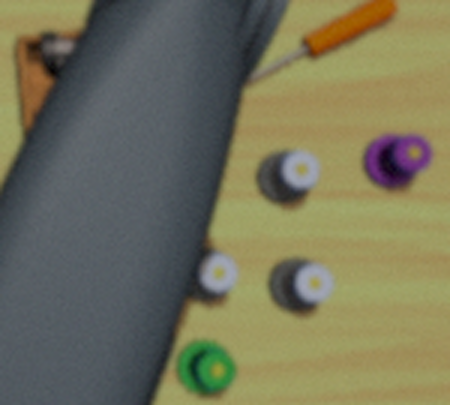

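```bash
python3 -m pendant '{"dp":[[7.42,8.2,2.6],[7.42,8.2,2.6],[7.42,8.2,2.6],[7.42,8.2,2.6],[7.42,8.2,2.6],[7.42,8.2,2.6],[7.42,8.2,2.6],[7.42,8.2,2.6],[7.42,8.2,2.6],[7.42,8.2,2.6]],"angular":[[0,0,2],[0,0,4],[0,0,6],[0,0,8],[0,0,10],[0,0,12],[0,0,14],[0,0,16],[0,0,18],[0,0,18]],"gripper":[0,0,0,0,0,0,0,0,0,0]}'
python3 - <<'E'
from h import *
c=cam('wrist'); save(c,'w2.png',s=1.2); import pickle; pickle.dump(c,open('w2.pkl','wb'))
c=cam('top'); save(c,'t3.png',(280,140,430,275),3)
go([436.5,26,48]); print(pose()[1].round(3))
E
```

```text
time: 7.7
eef_pos: [436.8, 26.4, 151.5]
ee_rot: [0.0, 0.71, 0.705, 0.0]
ft_force: [0.3, -1.0, 1.4]
grip_width: 85.5
finger_force: 0.0
dp [-0.017 -0.013  4.136] yaw of tool y -0.35
[[ 0.006  1.     0.   ]
 [ 1.    -0.006 -0.   ]
 [-0.     0.    -1.   ]]
```

View pics/w2.png

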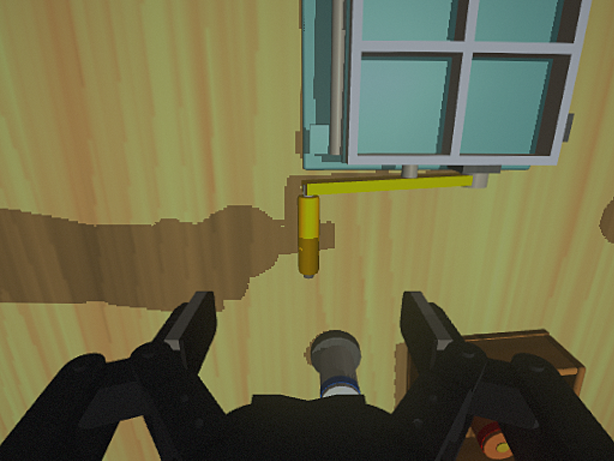

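View pics/t3.png

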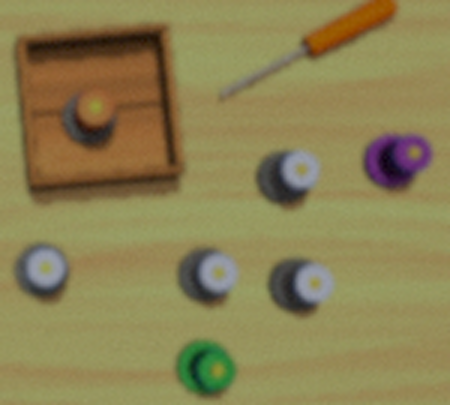

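The scrap stands upright in the crate at (95,106). The wrist view has the handle at (309,195–275), centred between the fingers. Next I descend and grip.

```bash
python3 -m pendant '{"dp":[[0,0,2],[0,0,3.5],[0,0,4.1],[0,0,4.1],[0,0,4.1],[0,0,4.1],[0,0,4.1],[0,0,4.1],[0,0,4.1],[0,0,4.1]],"angular":[[0,0,0],[0,0,0],[0,0,0],[0,0,0],[0,0,0],[0,0,0],[0,0,0],[0,0,0],[0,0,0],[0,0,0]],"gripper":[0,0,0,0,0,255,255,255,255,255]}'
python3 - <<'E'
from h import *
p,R=pose(); 
piv=np.array([p[0]+135.2,p[1],30.]); print(piv)
for k in range(1,11):
    t=np.radians(15+9.2*k)
    off=np.array([-140*np.cos(t)+140*np.cos(np.radians(15)),0,140*np.sin(t)-140*np.sin(np.radians(15))])
    print(np.round(R.T@off/25,2).tolist())
E
```

```text
time: 9.05
eef_pos: [437.0, 26.4, 49.2]
ee_rot: [0.0, 0.71, 0.704, 0.0]
ft_force: [-0.9, 0.5, 2.9]
grip_width: 13.9
finger_force: 58.4
[572.21843914  26.4027669   30.        ]
[0.0, 0.3, -0.85]
[0.01, 0.73, -1.63]
[0.01, 1.29, -2.34]
[0.02, 1.95, -2.95]
[0.02, 2.7, -3.45]
[0.03, 3.51, -3.82]
[0.04, 4.38, -4.05]
[0.05, 5.27, -4.15]
[0.05, 6.17, -4.1]
[0.06, 7.05, -3.9]
```

```bash
python3 -m pendant '{"dp":[[0,0.13,-0.43],[0,0.3,-0.85],[0,0.5,-1.25],[0.01,0.73,-1.63],[0.01,1.0,-2.0],[0.01,1.29,-2.34],[0.02,1.61,-2.66],[0.02,1.95,-2.95],[0.02,2.32,-3.22],[0.02,2.7,-3.45]],"angular":[[0,0,0],[0,0,0],[0,0,0],[0,0,0],[0,0,0],[0,0,0],[0,0,0],[0,0,0],[0,0,0],[0,0,0]],"gripper":[255,255,255,255,255,255,255,255,255,255]}'
python3 - <<'E'
from h import *
p,R=pose(); print(np.degrees(np.arctan2(p[2]+19-30-2,572.2-p[0])), np.hypot(p[2]-13,572.2-p[0]))
E
```

```text
time: 10.3
eef_pos: [505.0, 26.2, 135.8]
ee_rot: [0.0, 0.71, 0.704, 0.0]
ft_force: [-0.8, -0.8, -3.8]
grip_width: 14.1
finger_force: 59.2
61.33160822066768 139.99614282947445
```

```bash
python3 -m pendant '{"dp":[[0,0.4,-0.2],[0.01,0.81,-0.37],[0.01,1.24,-0.5],[0.02,1.68,-0.6],[0.02,2.12,-0.67],[0.03,2.57,-0.7],[0.03,3.02,-0.7],[0.03,3.47,-0.65],[0.03,3.9,-0.56],[0.03,4.28,-0.46]],"angular":[[0,0,0],[0,0,0],[0,0,0],[0,0,0],[0,0,0],[0,0,0],[0,0,0],[0,0,0],[0,0,0],[0,0,0]],"gripper":[255,255,255,255,255,255,255,255,255,255]}'
python3 -m pendant '{"dp":[[0,0,0],[0,0,0],[0,0,0],[0,0,0],[0,0,0],[0,0,0],[0,0,0],[0,0,0],[0,0,0],[0,0,0]],"angular":[[0,0,0],[0,0,0],[0,0,0],[0,0,0],[0,0,0],[0,0,0],[0,0,0],[0,0,0],[0,0,0],[0,0,0]],"gripper":[255,0,0,0,0,0,0,0,0,0]}'
```

```text
time: 11.55
eef_pos: [612.7, 25.9, 147.0]
ee_rot: [0.001, 0.71, 0.704, 0.0]
ft_force: [0.9, -3.9, 5.4]
grip_width: 14.2
finger_force: 60.4
time: 12.8
eef_pos: [611.3, 26.1, 146.6]
ee_rot: [-0.0, 0.71, 0.704, -0.0]
ft_force: [0.1, 0.3, 0.4]
grip_width: 85.5
finger_force: 0.0
```

```bash
python3 -m pendant '{"dp":[[0,0,-2],[0,0,-3],[0,0,-3.4],[12.92,-6.28,-3],[12.92,-6.28,-2.4],[12.92,-6.28,-2.4],[12.92,-6.28,-2.4],[12.92,-6.28,-2.4],[12.92,-6.28,-2.4],[12.92,-6.28,-2.4]],"angular":[[0,0,0],[0,0,0],[0,0,-2],[0,0,-4],[0,0,-6],[0,0,-8],[0,0,-10],[0,0,-12],[0,0,-14],[0,0,-16]],"gripper":[0,0,0,0,0,0,0,0,0,0]}'
python3 -m pendant '{"dp":[[0,0,0],[0,0,0],[0,0,0],[0,0,0],[0,0,0],[0,0,0],[0,0,0],[0,0,0],[0,0,0],[0,0,0]],"angular":[[0,0,-2],[0,0,-4],[0,0,-6],[0,0,-8],[0,0,-10],[0,0,-12],[0,0,-14],[0,0,-16],[0,0,-17],[0,0,-17]],"gripper":[0,0,0,0,0,0,60,60,60,60]}'
python3 - <<'E'
from h import *
c=cam('wrist'); save(c,'w3.png',s=1.2); import pickle; pickle.dump(c,open('w3.pkl','wb'))
go([456,350,42]); print(pose()[1].round(3))
E
```

```text
time: 14.05
eef_pos: [454.9, 353.6, 206.1]
ee_rot: [-0.001, 0.086, 0.996, 0.0]
ft_force: [0.1, -0.7, -1.0]
grip_width: 85.8
finger_force: 0.0
time: 15.3
eef_pos: [457.2, 350.5, 206.6]
ee_rot: [0.0, -0.605, 0.796, 0.0]
ft_force: [-0.6, 0.6, 0.9]
grip_width: 65.3
finger_force: 0.0
dp [0.033 0.041 6.584] yaw of tool y 164.4
[[-0.269 -0.963  0.   ]
 [-0.963  0.269  0.   ]
 [-0.    -0.    -1.   ]]
```

View pics/w3.png

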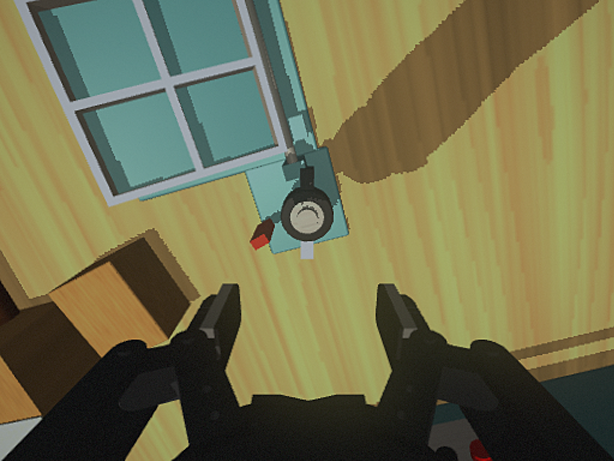

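The collar centre is at (307,214), its lugs are vertical in the picture (black up, white pointer at (307,250)), and the post is at (262,238), so the fingers line up with the ring.

Run:
```python
from h import *
import pickle
c=pickle.load(open('w3.pkl','rb'))
D=lambda u,v,z: atz(c,u/1.2,v/1.2,z).round(1)
a=D(307,213,72); p=D(307,249,68); b=D(308,172,68); r=D(262,240,60)
print(a,p,b,r, 'depth',dep(c,307/1.2,213/1.2), 'ptr ang',np.degrees(np.arctan2(*(p-b)[[1,0]])),'post ang',np.degrees(np.arctan2(*(r-a)[[1,0]])), np.linalg.norm((p-a)[:2]))
go([a[0],a[1],42])
print('deck bay rib X',[dep(c,u/1.2,v/1.2).round(0) for u,v in((166,82),(280,150),(112,200))])
```

```text
[455.3 346.   72. ] [465.  380.7  68. ] [444.9 311.8  68. ] [504.8 363.5  60. ] depth [454.79258735 344.17957531  78.60350374] ptr ang 73.73660208099561 post ang 19.470302009466955 36.03026505592207
dp [0.195 0.025 6.584] yaw of tool y 164.4
deck bay rib X [array([524., 218.,  98.]), array([462., 287.,  80.]), array([587., 285., 120.])]
```

```bash
python3 -m pendant '{"dp":[[0.12,0.03,2],[0.12,0.03,4],[0.12,0.03,5.5],[0.12,0.03,6.5],[0.12,0.03,6.5],[0.12,0.03,6.5],[0.12,0.03,6.5],[0.12,0.03,6.5],[0.12,0.03,6.5],[0.12,0.03,6.5]],"angular":[[0,0,0],[0,0,0],[0,0,0],[0,0,0],[0,0,0],[0,0,0],[0,0,0],[0,0,0],[0,0,0],[0,0,0]],"gripper":[60,60,60,60,60,255,255,255,255,255]}'
python3 -m pendant '{"dp":[[0,0,0],[0,0,0],[0,0,0],[0,0,0],[0,0,0],[0,0,0],[0,0,0],[0,0,0],[0,0,0],[0,0,0]],"angular":[[0,0,1.5],[0,0,3],[0,0,4.5],[0,0,6],[0,0,7.5],[0,0,9],[0,0,10.5],[0,0,11.7],[0,0,11.7],[0,0,11.7]],"gripper":[255,255,255,255,255,255,255,255,255,255]}'
python3 - <<'E'
from h import *
print(env.get_obs()['torque'])
E
```

```text
time: 16.6
eef_pos: [457.7, 347.8, 45.9]
ee_rot: [0.002, -0.605, 0.796, -0.001]
ft_force: [4.6, -4.2, 1.9]
grip_width: 46.0
finger_force: 62.9
time: 17.85
eef_pos: [456.0, 349.4, 45.9]
ee_rot: [0.001, -0.14, 0.99, 0.002]
ft_force: [-0.5, 2.1, 6.1]
grip_width: 46.1
finger_force: 63.4
[ 0.02516432  0.08652868 -0.01488035]
```

Release, rise, and look.

```bash
python3 -m pendant '{"dp":[[0,0,0],[0,0,0],[0,0,0],[0,0,-1],[0,0,-3],[0,0,-5],[0,0,-6.5],[0,0,-6.5],[0,0,-6.5],[0,0,-6.5]],"angular":[[0,0,0],[0,0,0],[0,0,0],[0,0,0],[0,0,0],[0,0,0],[0,0,0],[0,0,0],[0,0,0],[0,0,0]],"gripper":[60,60,60,60,60,60,60,60,60,60]}'
python3 - <<'E'
from h import *
c=cam('wrist'); save(c,'w4.png',(150,80,400,270),3); import pickle; pickle.dump(c,open('w4.pkl','wb'))
E
```

```text
time: 19.1
eef_pos: [454.7, 347.2, 204.2]
ee_rot: [-0.002, -0.139, 0.99, -0.001]
ft_force: [-0.5, 0.5, 0.0]
grip_width: 65.6
finger_force: 0.0
```

View pics/w4.png

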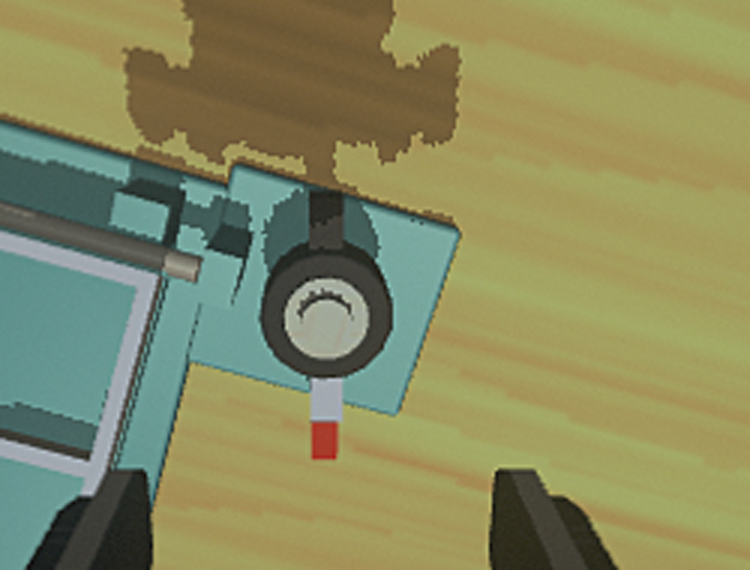

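The white pointer (326,400) meets the red post (324,440), so the collar is locked. Next, a wrist look over the tilted deck to fix the bay frames, plus a top look for the motors.

```bash
python3 -m pendant '{"dp":[[0,0,-1],[0.8,-6.5,-3.2],[0.8,-6.5,-3.2],[0.8,-6.5,-3.2],[0.8,-6.5,-3.2],[0.8,-6.5,-3.2],[0.8,-6.5,-3.2],[0.8,-6.5,-3.2],[0.8,-6.5,-3.2],[0.8,-6.5,-3.2]],"angular":[[0,0,2],[0,0,3.3],[0,0,3.3],[0,0,3.3],[0,0,3.3],[0,0,3.3],[0,0,3.3],[0,0,3.3],[0,0,3.3],[0,0,3.3]],"gripper":[60,60,60,60,60,60,60,60,60,60]}'
python3 - <<'E'
from h import *
import pickle
c=cam('wrist'); save(c,'w5.png',s=1.5); pickle.dump(c,open('w5.pkl','wb'))
c=cam('top'); pickle.dump(c,open('top1.pkl','wb'))
p,R=pose(); print(p,R.round(3))
import numpy as np
a=pickle.load(open('top0.pkl','rb')); 
save(c,'t5.png',(280,140,430,275),3)
d=np.abs(c['pixels'].astype(int)-a['pixels']).sum(2)[140:275,280:430]; print('changed px in motor area outside crate',(d[70:,10:]>80).sum(),(d[:70,60:]>80).sum())
E
```

```text
time: 20.4
eef_pos: [481.0, 186.4, 286.4]
ee_rot: [-0.0, 0.004, 1.0, -0.0]
ft_force: [-0.5, 0.7, -0.1]
grip_width: 65.4
finger_force: 0.0
[481.1893862  186.24686841 286.5767199 ] [[-1.     0.009  0.   ]
 [ 0.009  1.     0.   ]
 [-0.     0.    -1.   ]]
changed px in motor area outside crate 6 0
```

View pics/w5.png

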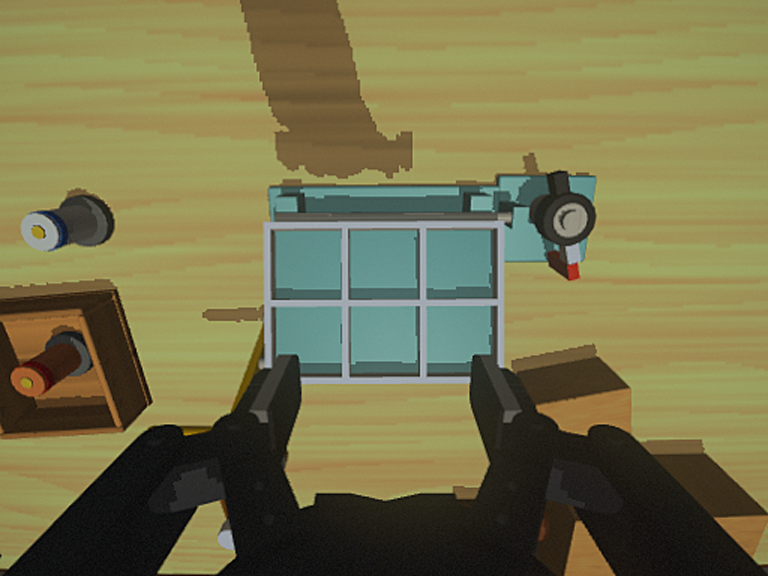

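The near ribs cross at (267,225), (346,225), (422,225) and (501,224), the middle at (345,302) and (422,302), the far at (344,380) and (422,380). I'll fit the tilted-deck model to these and measure motor a again (brass stub at (38,233)).

```bash
cat >> h.py <<'E'
def deckpt(b,s,y,h,tilt=0.31):
    bx,by,yaw=b; x=-75+s*np.cos(tilt)-(h+4)*np.sin(tilt); z=56+s*np.sin(tilt)+(h+4)*np.cos(tilt)
    return np.array([bx+x*np.cos(yaw)-y*np.sin(yaw),by+x*np.sin(yaw)+y*np.cos(yaw),z])
def proj(c,X):
    p=c['Rwc'].T@(X-c['o']); s=p[:2]/p[2]; s=s*(1+c['k1']*(s@s)); K=c['K']; return np.array([K[0,0]*s[0]+K[0,2],K[1,1]*s[1]+K[1,2]])
E
python3 - <<'E'
from h import *
import pickle
from scipy.optimize import least_squares
c=pickle.load(open('w5.pkl','rb'))
obs=[(267,225,0,-102),(346,225,0,-34),(422,225,0,34),(501,224,0,102),(345,302,1,-34),(422,302,1,34),(344,380,2,-34),(422,380,2,34)]
def f(b): return np.concatenate([proj(c,deckpt(b[:3],b[3]+68*i,y,16,b[4])+[0,0,0])-np.array([u,v])/1.5 for u,v,i,y in obs])
def g(b): return np.r_[f(np.r_[b,5,.31])]
r=least_squares(g,[533,185,0]); print('fixed',r.x.round(4),r.fun.round(1))
r2=least_squares(lambda b:f(np.r_[b[:3],5,b[3]]),[533,185,0,.31]); print('tilt free',r2.x.round(4),r2.fun.round(1).tolist())
b=r.x
for k in range(6): print('bay',k,deckpt(b,39+68*(k//3),(k%3-1)*68,0).round(1))
for u,v in((305,265),(383,265),(460,265),(305,335),(383,335)): print('depth bay floor',dep(c,u/1.5,v/1.5).round(1))
print('motor a',atz(c,38/1.5,232/1.5,76).round(1))
E
```

```text
fixed [ 5.357150e+02  1.839566e+02 -8.300000e-03] [ 0.2 -0.2 -0.8 -0.3  0.4 -0.2 -0.6  0.6 -0.1  0.2  0.3  0.3  0.6 -0.3
  0.1 -0.2]
tilt free [ 5.358769e+02  1.839572e+02 -8.300000e-03  3.229000e-01] [0.2, -0.3, -0.8, -0.3, 0.4, -0.3, -0.6, 0.5, -0.2, 0.2, 0.3, 0.2, 0.4, -0.1, 0.2, 0.0]
bay 0 [496.1 116.3  71.7]
bay 1 [496.6 184.3  71.7]
bay 2 [497.2 252.3  71.7]
bay 3 [560.8 115.7  92.5]
bay 4 [561.4 183.7  92.5]
bay 5 [562.  251.7  92.5]
depth bay floor [496.6 112.4  72.5]
depth bay floor [497.  183.6  72.9]
depth bay floor [497.3 253.8  73.5]
depth bay floor [557.2 111.9  93. ]
depth bay floor [557.3 183.2  93.7]
motor a [ 462.7 -126.5   76. ]
```

```bash
cat >> h.py <<'E'
def stub(near):
    "brass stub centre seen by the wrist camera near an expected world xy"
    c=cam('wrist'); u0,v0=proj(c,np.array([near[0],near[1],76.])); 
    hsv=cv2.cvtColor(c['pixels'],cv2.COLOR_RGB2HSV); yy,xx=np.mgrid[:384,:512]
    X=(hsv[...,0]>15)&(hsv[...,0]<35)&(hsv[...,1]>110)&(hsv[...,2]>80)&(np.hypot(xx-u0,yy-v0)<22)
    n,l,st,ce=cv2.connectedComponentsWithStats(X.astype(np.uint8)); 
    for i in range(1,n):
        if st[i,4]>8: print('stub?',st[i,4],ce[i].round(1),'exp',np.round([u0,v0],1),atz(c,*ce[i],76).round(1),'depth z',dep(c,*ce[i]).round(1))
    return c
E
python3 -m pendant '{"dp":[[0.5,-12.58,1],[0.5,-12.58,1],[0.5,-12.58,1.5],[0.5,-12.58,2],[0.5,-12.58,2.5],[0.5,-12.58,3.4],[0.5,-12.58,3.4],[0.5,-12.58,3.4],[0.5,-12.58,3.4],[0.5,-12.58,3.4]],"angular":[[0,0,0],[0,0,0],[0,0,0],[0,0,0],[0,0,0],[0,0,0],[0,0,0],[0,0,0],[0,0,0],[0,0,0]],"gripper":[0,0,0,0,0,0,0,0,0,0]}'
python3 - <<'E'
from h import *
c=stub((465,-128)); save(c,'w6.png',(150,100,370,270),3.4); go([465,-128,28])
E
```

```text
time: 21.75
eef_pos: [466.7, -127.7, 202.9]
ee_rot: [0.001, 0.004, 1.0, -0.0]
ft_force: [-0.9, 0.4, -0.7]
grip_width: 85.6
finger_force: 0.0
stub? 98 [275.2 180.4] exp [257.3 182.4] [ 462.9 -109.4   76. ] depth z [ 4.854e+02 -1.041e+02  2.000e-01]
stub? 93 [254.2 179.5] exp [257.3 182.4] [ 461.8 -131.2   76. ] depth z [ 463.3 -131.3   70.9]
stub? 15 [236.7 182.5] exp [257.3 182.4] [ 465.  -149.5   76. ] depth z [ 487.9 -155.5    0.6]
stub? 14 [245.8 193.5] exp [257.3 182.4] [ 477.2 -140.3   76. ] depth z [ 503.5 -143.7    0.7]
dp [ 7.500e-02 -3.000e-03  6.985e+00] yaw of tool y 89.57
```

View pics/w6.png

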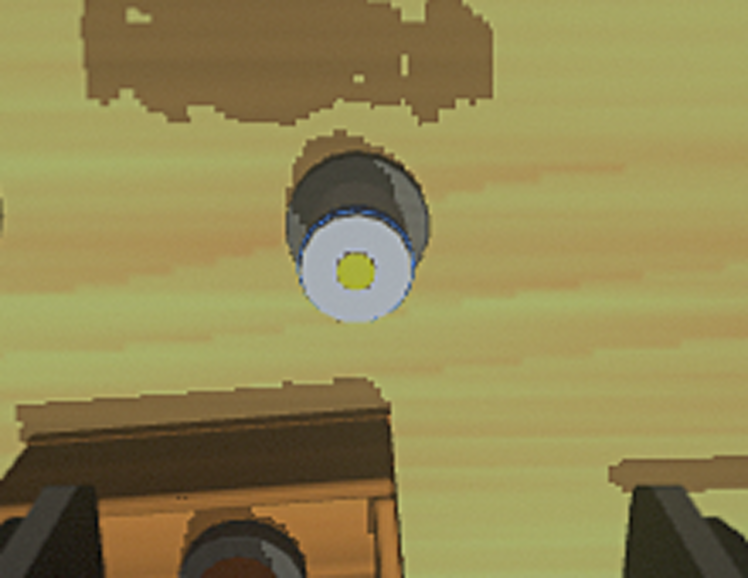

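```bash
python3 -m pendant '{"dp":[[0.13,-0.13,2],[0.13,-0.13,4],[0.13,-0.13,6],[0.13,-0.13,6.95],[0.13,-0.13,6.95],[0.13,-0.13,6.95],[0.13,-0.13,6.95],[0.13,-0.13,6.95],[0.13,-0.13,6.95],[0.13,-0.13,6.95]],"angular":[[0,0,0],[0,0,0],[0,0,0],[0,0,0],[0,0,0],[0,0,0],[0,0,0],[0,0,0],[0,0,0],[0,0,0]],"gripper":[0,0,0,0,0,0,255,255,255,255]}'
python3 - <<'E'
from h import *
p,R=pose(); print(p.round(1))
b=[534.5,184,-.0083]
for k in (4,):
    for h in (28,108): go(deckpt(b,39+68*(k//3),(k%3-1)*68,h))
E
```

```text
time: 23.05
eef_pos: [463.6, -131.8, 29.0]
ee_rot: [0.001, 0.004, 1.0, -0.0]
ft_force: [-0.8, -0.1, 4.0]
grip_width: 35.1
finger_force: 60.0
[ 463.6 -131.8   29. ]
dp [-3.418 12.654 -3.603] yaw of tool y 89.49
dp [-2.449 12.652 -6.653] yaw of tool y 89.49
```

```bash
python3 -m pendant '{"dp":[[0,0,-2],[0,0,-4],[0,0.5,-6],[0,3,-7],[-2.45,12.65,-7],[-2.45,12.65,-7],[-2.45,12.65,-7],[-2.45,12.65,-6.65],[-2.45,12.65,-6.65],[-2.45,12.65,-6.65]],"angular":[[0,0,0],[0,0,0],[0,0,0],[0,-1,0],[0,-2,0],[0,-3,0],[0,-3.55,0],[0,-3.55,0],[0,-3.55,0],[0,-3.55,0]],"gripper":[255,255,255,255,255,255,255,255,255,255]}'
python3 - <<'E'
from h import *
p,R=pose(); print(p.round(1),R.round(3))
b=[534.5,184,-.0083]
k=4
for h in (29,34): go(deckpt(b,39+68*(k//3),(k%3-1)*68,h))
E
```

```text
time: 24.3
eef_pos: [525.5, 184.1, 192.3]
ee_rot: [0.152, 0.004, 0.988, -0.001]
ft_force: [1.2, -0.7, -2.3]
grip_width: 34.8
finger_force: 61.2
[525.5 184.1 192.3] [[-0.953  0.008  0.301]
 [ 0.007  1.    -0.004]
 [-0.301 -0.002 -0.953]]
dp [-0.115  0.005  3.065] yaw of tool y 89.55
dp [-0.114  0.005  2.865] yaw of tool y 89.55
```

```bash
python3 -m pendant '{"dp":[[-0.1,0,0.8],[-0.1,0,1.6],[-0.1,0,2.2],[-0.1,0,2.6],[-0.1,0,2.8],[-0.1,0,2.9],[-0.1,0,3],[-0.1,0,3],[-0.1,0,3],[-0.1,0,3]],"angular":[[0,0,0],[0,0,0],[0,0,0],[0,0,0],[0,0,0],[0,0,0],[0,0,0],[0,0,0],[0,0,0],[0,0,0]],"gripper":[255,255,255,255,255,255,255,255,255,255]}'
python3 - <<'E'
from h import *
p,R=pose()
b=[534.5,184,-.0083]
k=4
for h in (29,): go(deckpt(b,39+68*(k//3),(k%3-1)*68,h))
E
```

```text
time: 25.55
eef_pos: [552.0, 184.1, 123.7]
ee_rot: [0.154, 0.004, 0.988, -0.001]
ft_force: [0.6, -0.4, -3.5]
grip_width: 34.9
finger_force: 61.3
dp [ 0.071 -0.008  0.129] yaw of tool y 89.5
```

```bash
python3 -m pendant '{"dp":[[0.07,0,0.1],[0.07,0,0.13],[0.07,0,0.13],[0.07,0,0.13],[0.07,0,0.13],[0.07,0,0.13],[0.07,0,-1],[0.07,0,-3],[0.07,0,-4],[0.07,0,-4]],"angular":[[0,0,0],[0,0,0],[0,0,0],[0,0,0],[0,0,0],[0,0,0],[0,0,0],[0,0,0],[0,0,0],[0,0,0]],"gripper":[255,255,255,100,100,100,100,100,100,100]}'
python3 - <<'E'
from h import *
import pickle
p,R=pose();print(p.round(1))
c=cam('wrist'); save(c,'w7.png',s=1.2); pickle.dump(c,open('w7.pkl','wb'))
X=deckpt([535.7,184,-.0083],107,0,71); print(proj(c,X)*1.2, X)
t=cam('top')
for n,q in dict(b=(460.7,-290),c=(557.6,-372.5),d=(450,-380)).items():
    u,v=proj(t,np.array([*q,71.])); u,v=int(u),int(v); A=t['z_map'][v-14:v+15,u-14:u+15]
    P=np.array([dep(t,x,y) for y in range(v-18,v+19) for x in range(u-18,u+19)]); P=P[(abs(P[:,2]-69)<9)]
    print(n,len(P),((P.min(0)+P.max(0))/2).round(1))
E
```

```text
time: 26.8
eef_pos: [521.4, 184.8, 221.8]
ee_rot: [0.157, 0.004, 0.988, 0.0]
ft_force: [-0.3, 0.3, -0.4]
grip_width: 52.3
finger_force: 0.0
[521.4 184.8 221.8]
[307.99142129 244.9015748 ] [539.72015577 183.96663194 160.06629184]
b 138 [ 461.8 -290.4   67.4]
c 136 [ 558.5 -374.2   67.8]
d 142 [ 449.9 -380.3   67.7]
```

View pics/w7.png

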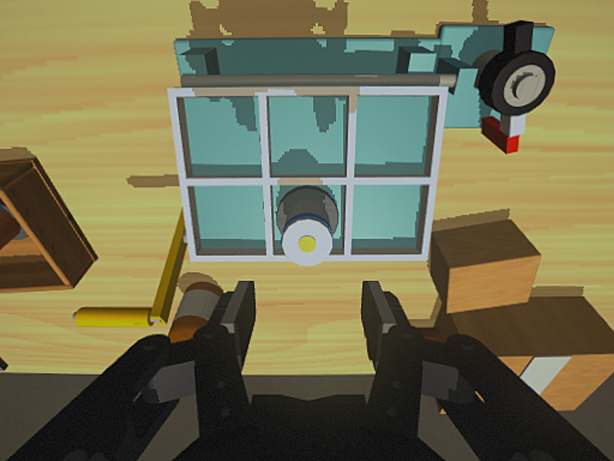

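Motor a stands flat in bay 4 (stub at (307,243), expected (308,245)). The other motors are unmoved. On to motor b.

```bash
python3 -m pendant '{"dp":[[2.45,-19,0.15],[2.45,-19,0.15],[2.45,-19,0.15],[2.45,-19,0.15],[2.45,-19,0.15],[2.45,-19,0.15],[2.45,-19,0.15],[2.45,-19,0.15],[2.45,-19,0.15],[2.45,-19,0.15]],"angular":[[0,1,0],[0,2,0],[0,3,0],[0,3.55,0],[0,3.55,0],[0,3.55,0],[0,3.55,0],[0,3.55,0],[0,3.55,0],[0,3.55,0]],"gripper":[100,100,100,0,0,0,0,0,0,0]}'
python3 - <<'E'
from h import *
c=stub((460.5,-290)); go([460.5,-290,28]); print(pose()[1].round(3))
E
```

```text
time: 28.15
eef_pos: [457.7, -289.5, 193.8]
ee_rot: [-0.001, 0.005, 1.0, 0.001]
ft_force: [-1.3, 0.4, -0.1]
grip_width: 85.3
finger_force: 0.0
stub? 120 [273.7 187.5] exp [256.7 189.8] [ 458.2 -272.8   76. ] depth z [ 4.824e+02 -2.677e+02  4.000e-01]
stub? 100 [252.7 185.4] exp [256.7 189.8] [ 455.7 -294.    76. ] depth z [ 457.  -294.1   72. ]
stub? 21 [236.5 192.6] exp [256.7 189.8] [ 463.3 -310.6   76. ] depth z [ 489.3 -316.6   -0.6]
dp [-0.112 -0.049  6.657] yaw of tool y 89.53
[[-1.     0.008 -0.002]
 [ 0.008  1.     0.002]
 [ 0.002  0.002 -1.   ]]
```

```bash
python3 -m pendant '{"dp":[[0,-0.16,2],[0,-0.16,4],[0,-0.16,6],[0,-0.16,6.6],[0,-0.16,6.6],[0,-0.16,6.6],[0,-0.16,6.6],[0,-0.16,6.6],[0,-0.16,6.6],[0,-0.16,6.6]],"angular":[[0,0,0],[0,0,0],[0,0,0],[0,0,0],[0,0,0],[0,0,0],[0,0,0],[0,0,0],[0,0,0],[0,0,0]],"gripper":[0,0,0,0,0,0,255,255,255,255]}'
python3 - <<'E'
from h import *
b=[534.5,184,-.0083]
for k in (0,2,5):
    print(k);go(deckpt(b,39+68*(k//3),(k%3-1)*68,108))
E
```

```text
time: 29.45
eef_pos: [459.0, -294.7, 31.9]
ee_rot: [0.001, 0.004, 1.0, -0.0]
ft_force: [-0.4, -0.1, 4.6]
grip_width: 34.6
finger_force: 60.1
0
dp [ 0.021 16.447 -5.718] yaw of tool y 89.49
2
dp [ 0.025 21.887 -5.723] yaw of tool y 89.49
5
dp [-2.567 21.888 -6.549] yaw of tool y 89.49
```

```bash
python3 -m pendant '{"dp":[[0,0,-2],[0,0,-4],[0,3,-6],[0.02,16.45,-6.5],[0.02,16.45,-6.5],[0.02,16.45,-6.5],[0.02,16.45,-6.5],[0.02,16.45,-6.2],[0.02,16.45,-6],[0.02,16.45,-6]],"angular":[[0,0,0],[0,0,0],[0,0,0],[0,-1,0],[0,-2,0],[0,-3,0],[0,-3.55,0],[0,-3.55,0],[0,-3.55,0],[0,-3.55,0]],"gripper":[255,255,255,255,255,255,255,255,255,255]}'
python3 - <<'E'
from h import *
b=[534.5,184,-.0083]
k=0
for h in (32,): go(deckpt(b,39+68*(k//3),(k%3-1)*68,h))
p,R=pose(); print(p,R.round(3))
E
```

```text
time: 30.7
eef_pos: [459.3, 120.3, 178.6]
ee_rot: [0.152, 0.001, 0.988, -0.0]
ft_force: [-0.6, -0.2, -2.3]
grip_width: 34.8
finger_force: 61.3
dp [-0.065 -0.155  3.227] yaw of tool y 89.9
[459.29012783 120.3230361  178.6328793 ] [[-0.954  0.002  0.301]
 [ 0.002  1.    -0.   ]
 [-0.301  0.    -0.954]]
```

```bash
python3 -m pendant '{"dp":[[0,0,0.5],[0,0,1],[0,0,1.5],[0,0,2],[0,0,2.2],[0,0,2.2],[0,0,2.2],[0,0,2.2],[0,0,2.2],[0,0,2.2]],"angular":[[0,0,0],[0,0,0],[0,0,0],[0,0,0],[0,0,0],[0,0,0],[0,0,0],[0,0,0],[0,0,0],[0,0,0]],"gripper":[255,255,255,255,255,255,255,255,255,255]}'
python3 - <<'E'
from h import *
b=[534.5,184,-.0083]
k=0
for h in (32,): go(deckpt(b,39+68*(k//3),(k%3-1)*68,h))
p,R=pose(); print(p,R.round(3))
E
```

```text
time: 31.95
eef_pos: [478.3, 116.9, 128.7]
ee_rot: [0.154, 0.004, 0.988, -0.001]
ft_force: [0.2, 0.4, -3.7]
grip_width: 35.0
finger_force: 61.3
dp [ 0.067 -0.019  1.094] yaw of tool y 89.5
[478.34797661 116.93759275 128.73346161] [[-0.952  0.009  0.305]
 [ 0.008  1.    -0.003]
 [-0.305  0.    -0.952]]
```

```bash
python3 -m pendant '{"dp":[[0.07,0,0.5],[0.07,0,0.9],[0.07,0,1.07],[0.07,0,1.09],[0.07,0,1.09],[0.07,0,1.09],[0.07,0,1.09],[0.07,0,0],[0.07,0,-2],[0.07,0,-3.5]],"angular":[[0,0,0],[0,0,0],[0,0,0],[0,0,0],[0,0,0],[0,0,0],[0,0,0],[0,0,0],[0,0,0],[0,0,0]],"gripper":[255,255,255,255,100,100,100,100,100,100]}'
python3 - <<'E'
from h import *
b=[535.7,184,-.0083]; p,R=pose(); c=cam('wrist')
hsv=cv2.cvtColor(c['pixels'],cv2.COLOR_RGB2HSV); yy,xx=np.mgrid[:384,:512]
for k in (0,4):
    X=deckpt(b,39+68*(k//3),(k%3-1)*68,71); u=proj(c,X)
    m=(hsv[...,0]>22)&(hsv[...,0]<35)&(hsv[...,1]>110)&(hsv[...,2]>80)&(np.hypot(xx-u[0],yy-u[1])<14)
    print(k,u.round(1),m.sum(),xx[m].mean(),yy[m].mean(),dep(c,*u).round(1),X.round(1))
go([556.5,-375,200]); t=cam('top')
for n,q in dict(c=(557.6,-372.5),d=(450,-380)).items():
    u,v=proj(t,np.array([*q,71.])); u,v=int(u),int(v)
    P=np.array([dep(t,x,y) for y in range(v-18,v+19) for x in range(u-18,u+19)]); P=P[(abs(P[:,2]-69)<9)]
    print(n,len(P),((P.min(0)+P.max(0))/2).round(1))
E
```

```text
time: 33.2
eef_pos: [450.0, 117.2, 213.4]
ee_rot: [0.155, 0.004, 0.988, -0.001]
ft_force: [0.9, -0.7, 0.5]
grip_width: 51.9
finger_force: 0.0
0 [257.  200.8] 134 256.2164179104478 197.97014925373134 [473.3 116.5 140.7] [474.4 116.5 139.3]
4 [327.8 267. ] 0 nan nan [426.1 148.3 247.8] [539.7 184.  160.1]
dp [ -3.901 -19.669   2.092] yaw of tool y 89.51
c 135 [ 558.4 -374.2   68.7]
d 142 [ 449.9 -381.4   67.8]<stdin>:7: RuntimeWarning: Mean of empty slice.
  ret = ret.dtype.type(ret / rcount)
```

```bash
python3 -m pendant '{"dp":[[0.1,-20,0.5],[0.1,-20,0.5],[0.1,-20,0.5],[0.1,-20,0.5],[0.1,-20,0.5],[0.1,-20,0.5],[0.1,-20,0.5],[0.1,-20,0.5],[0.1,-20,0.5],[0.1,-20,0.5]],"angular":[[0,1,0],[0,2,0],[0,3,0],[0,3.55,0],[0,3.55,0],[0,3.55,0],[0,3.55,0],[0,3.55,0],[0,3.55,0],[0,3.55,0]],"gripper":[100,100,100,0,0,0,0,0,0,0]}'
python3 - <<'E'
from h import *
c=stub((447.5,-384)); go([447.5,-384,30])
E
```

```text
time: 34.55
eef_pos: [446.5, -382.6, 197.3]
ee_rot: [-0.001, 0.005, 1.0, 0.001]
ft_force: [0.3, 0.2, -0.3]
grip_width: 85.5
finger_force: 0.0
stub? 267 [256.2 194.9] exp [255.9 186.9] [ 456.3 -383.8   76. ] depth z [ 458.3 -383.8   70.2]
stub? 95 [255.8 184.8] exp [255.9 186.9] [ 445.2 -384.1   76. ] depth z [ 446.8 -384.1   70.8]
dp [-0.03  -0.088  6.722] yaw of tool y 89.52
```

```bash
python3 -m pendant '{"dp":[[-0.02,-0.07,2],[-0.02,-0.07,4],[-0.02,-0.07,6],[-0.02,-0.07,6.7],[-0.02,-0.07,6.7],[-0.02,-0.07,6.7],[-0.02,-0.07,6.7],[-0.02,-0.07,6.7],[-0.02,-0.07,6.7],[-0.02,-0.07,6.7]],"angular":[[0,0,0],[0,0,0],[0,0,0],[0,0,0],[0,0,0],[0,0,0],[0,0,0],[0,0,0],[0,0,0],[0,0,0]],"gripper":[0,0,0,0,0,0,255,255,255,255]}'
python3 - <<'E'
from h import *
b=[534.5,184,-.0083]
for k in (2,5):
    print(k);go(deckpt(b,39+68*(k//3),(k%3-1)*68,108))
E
```

```text
time: 35.85
eef_pos: [447.9, -385.2, 32.2]
ee_rot: [0.001, 0.004, 1.0, -0.001]
ft_force: [0.3, 0.3, 4.4]
grip_width: 34.6
finger_force: 60.1
2
dp [-0.383 25.508 -5.719] yaw of tool y 89.49
5
dp [-2.975 25.509 -6.545] yaw of tool y 89.49
```

```bash
python3 -m pendant '{"dp":[[0,0,-2],[0,0,-4],[0,2,-6],[0,16,-8],[0,16,-8],[0,16,-8],[0,16,-8],[0,16,-8],[0,16,-8],[0,16,-8]],"angular":[[0,0,0],[0,0,0],[0,0,0],[0,0,0],[0,0,0],[0,0,0],[0,0,0],[0,0,0],[0,0,0],[0,0,0]],"gripper":[255,255,255,255,255,255,255,255,255,255]}'
python3 -m pendant '{"dp":[[-0.38,9.5,0],[-0.38,9.5,0],[-0.38,9.5,0],[-0.38,9.5,0],[-0.38,9.5,1],[-0.38,9.5,2],[-0.38,9.5,2],[-0.38,9.5,2],[-0.38,9.5,2],[-0.38,9.5,2]],"angular":[[0,-1,0],[0,-2,0],[0,-3,0],[0,-3.55,0],[0,-3.55,0],[0,-3.55,0],[0,-3.55,0],[0,-3.55,0],[0,-3.55,0],[0,-3.55,0]],"gripper":[255,255,255,255,255,255,255,255,255,255]}'
python3 - <<'E'
from h import *
b=[534.5,184,-.0083]
k=2
for h in (32.2,): go(deckpt(b,39+68*(k//3),(k%3-1)*68,h))
E
```

```text
time: 37.1
eef_pos: [450.5, 18.3, 231.0]
ee_rot: [-0.0, 0.002, 1.0, 0.0]
ft_force: [0.2, -0.8, -3.3]
grip_width: 34.9
finger_force: 61.1
time: 38.35
eef_pos: [463.4, 252.8, 182.6]
ee_rot: [0.155, 0.005, 0.988, -0.0]
ft_force: [-0.1, -0.3, -2.2]
grip_width: 35.0
finger_force: 61.8
dp [ 0.117 -0.01   3.333] yaw of tool y 89.46
```

```bash
python3 -m pendant '{"dp":[[0.1,0,0.5],[0.1,0,1],[0.1,0,1.5],[0.1,0,2],[0.1,0,2.3],[0.1,0,2.3],[0.1,0,2.3],[0.1,0,2.3],[0.1,0,2.3],[0.1,0,2.3]],"angular":[[0,0,0],[0,0,0],[0,0,0],[0,0,0],[0,0,0],[0,0,0],[0,0,0],[0,0,0],[0,0,0],[0,0,0]],"gripper":[255,255,255,255,255,255,255,255,255,255]}'
python3 - <<'E'
from h import *
b=[534.5,184,-.0083]
k=2
for h in (32.2,): go(deckpt(b,39+68*(k//3),(k%3-1)*68,h))
E
```

```text
time: 39.6
eef_pos: [477.8, 252.7, 125.9]
ee_rot: [0.155, 0.004, 0.988, -0.001]
ft_force: [0.4, -0.0, -2.7]
grip_width: 34.9
finger_force: 61.8
dp [-0.031 -0.009  0.998] yaw of tool y 89.49
```

```bash
python3 -m pendant '{"dp":[[-0.03,0,0.5],[-0.03,0,0.85],[-0.03,0,0.98],[-0.03,0,1],[-0.03,0,1],[-0.03,0,1],[-0.03,0,1],[-0.03,0,0],[-0.03,0,-2],[-0.03,0,-3.5]],"angular":[[0,0,0],[0,0,0],[0,0,0],[0,0,0],[0,0,0],[0,0,0],[0,0,0],[0,0,0],[0,0,0],[0,0,0]],"gripper":[255,255,255,255,100,100,100,100,100,100]}'
python3 - <<'E'
from h import *
b=[535.7,184,-.0083]; p,R=pose(); c=cam('wrist')
hsv=cv2.cvtColor(c['pixels'],cv2.COLOR_RGB2HSV); yy,xx=np.mgrid[:384,:512]
for k in (2,0):
    X=deckpt(b,39+68*(k//3),(k%3-1)*68,71); u=proj(c,X)
    m=(hsv[...,0]>22)&(hsv[...,0]<35)&(hsv[...,1]>110)&(hsv[...,2]>80)&(np.hypot(xx-u[0],yy-u[1])<14)
    print(k,u.round(1),m.sum(),xx[m].mean(),yy[m].mean(),X.round(1))
go([555,-100,250]); print(R.round(3)); t=cam('top')
for n,q in dict(c=(557.6,-372.5)).items():
    u,v=proj(t,np.array([*q,71.])); u,v=int(u),int(v)
    P=np.array([dep(t,x,y) for y in range(v-18,v+19) for x in range(u-18,u+19)]); P=P[(abs(P[:,2]-69)<9)]
    print(n,len(P),((P.min(0)+P.max(0))/2).round(1))
E
```

```text
time: 40.85
eef_pos: [451.9, 253.0, 211.2]
ee_rot: [0.155, 0.005, 0.988, -0.0]
ft_force: [1.0, 0.4, -0.6]
grip_width: 52.0
finger_force: 0.0
2 [257.2 201.8] 134 255.73880597014926 199.47761194029852 [475.5 252.5 139.3]
0 [101.8 201.7] 116 98.62068965517241 199.24137931034483 [474.4 116.5 139.3]
dp [ -4.403 -14.129   0.018] yaw of tool y 89.52
[[-0.952  0.009  0.307]
 [ 0.009  1.    -0.002]
 [-0.307  0.001 -0.952]]
c 137 [ 558.4 -373.9   67.3]
```

```bash
python3 -m pendant '{"dp":[[0,-1,-1.5],[-4.4,-14.1,0],[-4.4,-14.1,0],[-4.4,-14.1,0],[-4.4,-14.1,0],[-4.4,-14.1,0],[-4.4,-14.1,0],[-4.4,-14.1,0],[-4.4,-14.1,0],[-4.4,-14.1,0]],"angular":[[0,1,0],[0,2,0],[0,3,0],[0,3.55,0],[0,3.55,0],[0,3.55,0],[0,3.55,0],[0,3.55,0],[0,3.55,0],[0,3.55,0]],"gripper":[100,100,100,100,100,100,100,100,100,100]}'
python3 -m pendant '{"dp":[[-0.1,-11.1,2],[-0.1,-11.1,2],[-0.1,-11.1,2],[-0.1,-11.1,2],[-0.1,-11.1,2],[-0.1,-11.1,2],[-0.1,-11.1,2],[-0.1,-11.1,2],[-0.1,-11.1,2],[-0.1,-11.1,2]],"angular":[[0,0,0],[0,0,0],[0,0,0],[0,0,0],[0,0,0],[0,0,0],[0,0,0],[0,0,0],[0,0,0],[0,0,0]],"gripper":[100,0,0,0,0,0,0,0,0,0]}'
python3 - <<'E'
from h import *
c=stub((555.5,-377)); go([555.5,-377,31])
E
```

```text
time: 42.2
eef_pos: [553.2, -99.3, 242.7]
ee_rot: [-0.0, 0.004, 1.0, 0.0]
ft_force: [-0.2, -0.7, -0.5]
grip_width: 51.8
finger_force: 0.0
time: 43.45
eef_pos: [553.7, -377.4, 193.1]
ee_rot: [0.0, 0.004, 1.0, -0.0]
ft_force: [0.3, -0.3, 0.4]
grip_width: 85.5
finger_force: 0.0
stub? 100 [258.6 186.2] exp [257.9 188.7] [ 552.8 -376.3   76. ] depth z [ 554.1 -376.3   72. ]
stub? 423 [257.5 200.5] exp [257.9 188.7] [ 568.3 -377.5   76. ] depth z [ 570.4 -377.5   70.2]
dp [-0.074  0.025  6.48 ] yaw of tool y 89.53
```

```bash
python3 -m pendant '{"dp":[[0,0.04,2],[0,0.04,4],[0,0.04,5.8],[0,0.04,6.5],[0,0.04,6.5],[0,0.04,6.5],[0,0.04,6.5],[0,0.04,6.5],[0,0.04,6.5],[0,0.04,6.5]],"angular":[[0,0,0],[0,0,0],[0,0,0],[0,0,0],[0,0,0],[0,0,0],[0,0,0],[0,0,0],[0,0,0],[0,0,0]],"gripper":[0,0,0,0,0,0,255,255,255,255]}'
python3 -m pendant '{"dp":[[0,0,-2],[0,0,-4],[0,0,-6],[1,3,-8.4],[3,15,-8.4],[3,15,-8.4],[3,15,-8.4],[3,15,-8.4],[3,15,-8.4],[3,15,-8.4]],"angular":[[0,0,0],[0,0,0],[0,0,0],[0,0,0],[0,0,0],[0,0,0],[0,0,0],[0,0,0],[0,0,0],[0,0,0]],"gripper":[255,255,255,255,255,255,255,255,255,255]}'
python3 - <<'E'
from h import *
b=[534.5,184,-.0083]
k=5
go(deckpt(b,39+68*(k//3),(k%3-1)*68,118))
E
```

```text
time: 44.75
eef_pos: [554.1, -377.4, 31.4]
ee_rot: [0.001, 0.004, 1.0, -0.0]
ft_force: [-0.9, 1.0, 3.2]
grip_width: 34.8
finger_force: 60.1
time: 46.0
eef_pos: [480.3, 1.7, 239.9]
ee_rot: [-0.001, 0.003, 1.0, 0.0]
ft_force: [0.7, 0.0, -3.1]
grip_width: 34.9
finger_force: 60.6
dp [-1.728 10.023  1.409] yaw of tool y 89.71
```

```bash
python3 -m pendant '{"dp":[[-1.73,10.1,0],[-1.73,10.1,0],[-1.73,10.1,0],[-1.73,10.1,0],[-1.73,10.1,0.7],[-1.73,10.1,1.2],[-1.73,10.1,1.2],[-1.73,10.1,1.2],[-1.73,10.1,1.2],[-1.73,10.1,1.2]],"angular":[[0,-1,0],[0,-2,0],[0,-3,0],[0,-3.55,0],[0,-3.55,0],[0,-3.55,0],[0,-3.55,0],[0,-3.55,0],[0,-3.55,0],[0,-3.55,0]],"gripper":[255,255,255,255,255,255,255,255,255,255]}'
python3 - <<'E'
from h import *
b=[534.5,184,-.0083]
k=5
go(deckpt(b,39+68*(k//3),(k%3-1)*68,31.5))
E
```

```text
time: 47.25
eef_pos: [527.8, 250.2, 211.1]
ee_rot: [0.155, 0.005, 0.988, -0.001]
ft_force: [0.3, -0.1, -2.0]
grip_width: 34.8
finger_force: 61.2
dp [0.197 0.073 3.662] yaw of tool y 89.43
```

```bash
python3 -m pendant '{"dp":[[0.17,0.07,0.5],[0.17,0.07,1],[0.17,0.07,1.5],[0.17,0.07,2],[0.17,0.07,2.5],[0.17,0.07,2.7],[0.17,0.07,2.7],[0.17,0.07,2.7],[0.17,0.07,2.7],[0.17,0.07,2.7]],"angular":[[0,0,0],[0,0,0],[0,0,0],[0,0,0],[0,0,0],[0,0,0],[0,0,0],[0,0,0],[0,0,0],[0,0,0]],"gripper":[255,255,255,255,255,255,255,255,255,255]}'
python3 - <<'E'
from h import *
b=[534.5,184,-.0083]
k=5
go(deckpt(b,39+68*(k//3),(k%3-1)*68,31.5))
E
```

```text
time: 48.5
eef_pos: [544.0, 252.4, 145.2]
ee_rot: [0.155, 0.004, 0.988, -0.0]
ft_force: [0.1, -0.2, -2.8]
grip_width: 34.4
finger_force: 61.2
dp [ 0.007 -0.021  0.954] yaw of tool y 89.5
```

```bash
python3 -m pendant '{"dp":[[0,0,0.5],[0,0,0.8],[0,0,0.94],[0,0,0.96],[0,0,0.96],[0,0,0.96],[0,0,0.96],[0,0,0],[0,0,-2],[0,0,-4]],"angular":[[0,0,0],[0,0,0],[0,0,0],[0,0,0],[0,0,0],[0,0,0],[0,0,0],[0,0,0],[0,0,0],[0,0,0]],"gripper":[255,255,255,255,110,110,110,110,110,110]}'
python3 -m pendant '{"dp":[[3,-2.8,-1],[3,-2.8,-2],[3,-2.8,-2],[3,-2.8,-2],[3,-2.8,-2],[3,-2.8,-2],[3,-2.8,-2],[3,-2.8,-2],[3,-2.8,-2],[3,-2.8,-2]],"angular":[[0,0,0],[0,0,0],[0,0,0],[0,0,0],[0,0,0],[0,0,0],[0,0,0],[0,0,0],[0,0,0],[0,0,0]],"gripper":[110,110,110,110,110,110,110,110,110,110]}'
python3 - <<'E'
from h import *
b=[535.7,184,-.0083]; p,R=pose(); c=cam('wrist')
hsv=cv2.cvtColor(c['pixels'],cv2.COLOR_RGB2HSV); yy,xx=np.mgrid[:384,:512]
for k in (0,2,4,5):
    X=deckpt(b,39+68*(k//3),(k%3-1)*68,71); u=proj(c,X)
    m=(hsv[...,0]>22)&(hsv[...,0]<35)&(hsv[...,1]>110)&(hsv[...,2]>80)&(np.hypot(xx-u[0],yy-u[1])<14)
    print(k,u.round(1),m.sum(),xx[m].mean().round(1),yy[m].mean().round(1))
save(c,'w9.png',s=1.5)
E
```

```text
time: 49.75
eef_pos: [512.8, 252.3, 240.5]
ee_rot: [0.154, 0.005, 0.988, -0.001]
ft_force: [0.7, -0.2, 0.7]
grip_width: 48.4
finger_force: 0.0
time: 51.0
eef_pos: [426.0, 183.3, 264.6]
ee_rot: [0.154, 0.004, 0.988, -0.001]
ft_force: [0.1, 0.3, -0.0]
grip_width: 48.6
finger_force: 0.0
0 [196.1 189.3] 86 194.9 186.6
2 [321.6 189.3] 88 321.0 187.0
4 [258.7 244.8] 83 260.6 247.7
5 [317.  244.8] 12 318.3 241.2
```

View pics/w9.png

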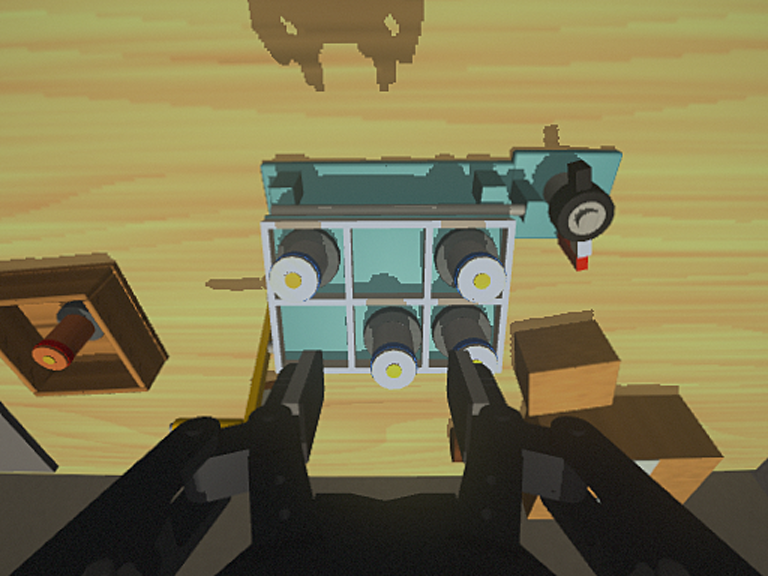

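All four motors sit in bays 0, 2, 4 and 5, the scrap stands in the crate, and the pointer is on the red mark at (580,262). One more numeric check of bay 5, which the finger half hides.

```bash
python3 -m pendant '{"dp":[[0,2.7,0],[0,2.7,0],[0,2.7,0],[0,2.7,0],[0,2.7,0],[0,2.7,0],[0,2.7,0],[0,2.7,0],[0,2.7,0],[0,2.7,0]],"angular":[[0,0,0],[0,0,0],[0,0,0],[0,0,0],[0,0,0],[0,0,0],[0,0,0],[0,0,0],[0,0,0],[0,0,0]],"gripper":[110,110,110,110,110,110,110,110,110,110]}'
python3 - <<'E'
from h import *
b=[535.7,184,-.0083]; p,R=pose(); c=cam('wrist')
hsv=cv2.cvtColor(c['pixels'],cv2.COLOR_RGB2HSV); yy,xx=np.mgrid[:384,:512]
for k in (0,2,4,5):
    X=deckpt(b,39+68*(k//3),(k%3-1)*68,71); u=proj(c,X)
    m=(hsv[...,0]>22)&(hsv[...,0]<35)&(hsv[...,1]>110)&(hsv[...,2]>80)&(np.hypot(xx-u[0],yy-u[1])<14)
    q=[xx[m].mean(),yy[m].mean()]
    print(k,u.round(1),m.sum(),np.round(q,1),dep(c,*q).round(1) if m.sum() else 0,X.round(1))
E
```

```text
time: 52.3
eef_pos: [426.6, 250.8, 264.6]
ee_rot: [0.154, 0.004, 0.988, -0.001]
ft_force: [-0.1, -0.6, -0.8]
grip_width: 48.5
finger_force: 0.0
0 [134.3 189.2] 86 [132.3 187.3] [471.3 115.4 140. ] [474.4 116.5 139.3]
2 [259.3 189.3] 90 [258.1 187.1] [471.3 251.3 141. ] [475.5 252.5 139.3]
4 [200.7 244.7] 0 [nan nan] 0 [539.7 184.  160.1]
5 [259.1 244.8] 98 [259.1 247.2] [542.6 251.9 161.6] [540.3 252.  160.1]<stdin>:7: RuntimeWarning: Mean of empty slice.
  ret = ret.dtype.type(ret / rcount)
```

```bash
python3 -c "
from station import ticket
print(ticket.hand_in())"
```

```text
the job is handed in; nothing more can be done
None
```

I handed the job in at about 52 s; no verdict came back. In the last views the scrap stands in the crate, the deck is up on its leg, the collar pointer is on the red mark, and the four blue-banded motors stand upright in bays 0, 2, 4 and 5, within about 4–5 mm of bay centre.

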